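# Tip the sorted oysters into the tub

## Task

Pick up the aluminium sorting tray by its bridge bar with all four oysters on it, hold it over the deep black tub and tip it so that the oysters slide off its open lip into the tub. Then set the empty tray back down flat on the table and let go; do not shift the tub, and leave the knife and the cup that stand between alone.

Things in the scene. Friction and masses are not known exactly. Their poses are not given: they have to be found in the camera images.
- tray: Aluminium sorting tray, 240 (x) x 180 (y) mm outside, sheet 4 mm, about 280 g, carrying four oysters. Origin under its centre, z up. Walls 28 mm high on both y sides and the +x side; the -x side is an open flush lip. A rigid bridge bar over its middle is the handle.
- tray_handle (a point): Centre of the wooden bridge bar, 78 mm above the tray's underside at its x = y = 0. The bar is 16 mm thick (tray x), 22 mm high, 172 mm long (tray y), on posts 26 mm wide at the side walls, rigid with the tray; nearly 40 mm free beneath it over the oysters.
- tray_lip (a point): Middle of the open lip: tray x = -120 mm, y = 0, 4 mm above the underside. Wet oysters start to slide on the tray at a tilt of about 14 to 20 degrees; about 43 degrees clears it, so carry it level before that.
- tub: Deep open black plastic tub, 280 (x) x 230 (y) x 100 mm high, walls and floor 5 mm, with a rim 6 mm proud all round, about 0.9 kg, loose on the table. Origin under the centre of its underside, z up. Empty at the start.
- oyster1: Oyster, a rigid flat-bottomed grey teardrop lump about 77 x 54 x 26 mm, about 60 g, lying in the tray at the start. Origin on its underside near the middle; x points to its narrow end.
- oyster2: Oyster, a rigid flat-bottomed grey teardrop lump about 72 x 51 x 26 mm, about 60 g, lying in the tray at the start. Origin on its underside near the middle; x points to its narrow end.
- oyster3: Oyster, a rigid flat-bottomed grey teardrop lump about 81 x 57 x 26 mm, about 60 g, lying in the tray at the start. Origin on its underside near the middle; x points to its narrow end.
- oyster4: Oyster, a rigid flat-bottomed grey teardrop lump about 75 x 52 x 26 mm, about 60 g, lying in the tray at the start. Origin on its underside near the middle; x points to its narrow end.
- knife: Bystander: oyster knife lying flat, about 165 mm long along its x, 26 mm high. Origin under its middle. It lies between tray and tub.
- cup: Bystander: plain white cup without handle, 70 mm across, 80 mm high, upright on the table between tray and tub. Origin under its centre.
Things that resemble listed ones, but are neither listed nor needed, are in the scene too. What is shaped like the oyster2 but blue is not meant.

How it is judged:
By the outcome, as a careful person would: the job done as asked, in the order asked, and still so for the second after the job is handed in, with the robot touching nothing.
It also fails if it takes over 56 s, if anything falls off the work surface, if the arm or the gripper's body presses on something with over 40 N, if the wrist force passes 120 N, or if a joint passes its speed limit or range.

## Robot

A 6-joint arm with a two-finger parallel gripper is mounted at the origin on the work surface. World frame = base frame: x ahead of the robot, y to its left, z up, the work surface at z = 0. Lengths are in m, angles in rad, forces in N, time in s.
With the tool pointing down it reaches from about 0.3 to 0.775 m from the base axis. Payload 14.6 kg.
Tool frame: the origin (TCP) lies midway between the tips of the shut fingers; the grasp point (between the pads) lies 19 mm behind it (ctrl.pinch_z is the distance from the TCP to the grasp point, in m); z points along the fingers, y is the line along which they close (so a half turn about z gives the same grasp; the last joint's range is limited). The gripper opens to 94 mm and grips with 3 to 60 N. Pads are 16 mm wide; open, the fingers measure 119 mm over their backs; the gripper's body (75 mm by 177 mm) begins 78 mm behind the grasp point.
Start: joints at [1.192, 0.3, 1.521, -0, 1.321, -0.067], TCP at [0.169, 0.523, 0.205] pointing down, gripper open.
Joint ranges: [-3.03, 3.03], [-0.79, 2.21], [0.23, 2.52], [-1.04, 4.18], [0, 3.07], [-2.55, 2.55]. Speed limits (rad/s): [2.22, 2.22, 2.57, 3.14, 3.14, 3.14].

## Interface

Orientations are given as [roll, pitch, yaw] about the fixed x, y, z axes, in that order (R = Rz(yaw) Ry(pitch) Rx(roll)).
In Python, from station import ctrl gives the robot as it stands.
- The arm moves only by the tool jog_arm, never from a script. Its argument "motion" is a list of rows, each a list of 7 numbers: the shift along the tool's x, y, z in m, then the turn, a rotation vector about the tool's x, y, z in rad, then the opening, from -1 (shut) to 1 (fully open). In form: [[tx, ty, tz, rx, ry, rz, gripper], ...]. A call has 1 to 5 rows; each row shifts and turns the commanded pose from where the row before left it, along the tool's axes as they then stand; what a row does not reach is not made up. A row lasts 1/10 s, in which the tool goes at most 50 mm and 8.59 degrees, less where a joint would pass 70% of its speed; a pose out of reach is approached as far as the arm can. A call is refused whole if a number of a shift passes 0.05 or a number of a turn 0.15, either way. A call with a gripper value outside its range is refused whole. The fingers move at their own pace and stop on an object; "squeeze" is the grip in N (left out, the last holds). Time passes only in rows, so rows that do not move let the fingers close. It gives the time, the measured TCP pose, the force, the opening and the grip force at its end, in the units of the state.
- ctrl.get_obs(): the state, without advancing time (a new reading comes with each control period).
- ctrl.camera(name): name is "side" or "top"; returns the picture (384x512x3 uint8, red, green, blue); there is no depth.
- ctrl.camera_model(name): a dict with "intrinsics" (3x3 intrinsics, pixels), "rvec" (rotation vector, rad) and "tvec" (3), from world to camera coordinates, as OpenCV has them. Camera axes: x right, y down, z forward; pixel columns grow to the right and rows downward; lengths in m; the calibration is good to about 2 mm. A picture is of the moment at which its call begins. camera_model takes no time and is no camera call.
- ctrl.hand_in(): hands the job in; it is judged then, once.
The state is a dict: "time_s": time; "qpos": joint angles; "joint_vel": joint speeds; "tau": joint torques, N m; "ee_pos": TCP position; "eef_rot": TCP orientation; "force": force on the tool from outside, world axes, zero at the start; "moment": the same for the moment, N m; "grip_width": finger opening in m; "grip_force": force on a finger pad.
Only numpy, scipy, OpenCV 4.12 (cv2) and the standard library are available. Lean on these libraries where they do the work, as an engineer would, in place of code of your own. Each camera call takes 0.05 s, during which the arm holds its last target. There are 200 camera calls.

## Working session

There is one attempt and no reset: what is moved stays moved. The work goes in short steps, Python scripts to look and compute and a tool call to move; the robot and the scene stay as the last step left them, time stands still between calls to the robot, and variables do not carry over. Pictures are saved under pics/ and viewed, at most 10 in all, crops included, and the job is handed in when it is done.

Besides the shell and the picture viewer there is one more tool, called after "Emit:" by a JSON object that holds its "name" and its "arguments". jog_arm: Moves the arm, as the interface text tells. Its arguments: {"type":"object","properties":{"motion":{"type":"array"},"squeeze":{"type":"number"}},"required":["motion"]}

```bash
mkdir -p pics
python3 - <<'E'
from station import ctrl
import cv2,numpy as np
for n in("top","side"):
    cv2.imwrite(f"pics/{n}0.png",ctrl.camera(n)[:,:,::-1])
    m=ctrl.camera_model(n);print(n,np.array(m["intrinsics"]).tolist(),m["rvec"],m["tvec"])
a=[cv2.imread(f"pics/{n}0.png") for n in("top","side")]
cv2.imwrite("pics/both0.png",cv2.resize(np.vstack(a),None,fx=.78,fy=.78))
o=ctrl.get_obs();print(o["time_s"],o["ee_pos"],o["eef_rot"],o["grip_width"],ctrl.pinch_z)
E
```

```text
top [[373.3727386576727, 0.0, 255.43710504509698], [0.0, 373.3727386576727, 198.08308807199603], [0.0, 0.0, 1.0]] [ 2.17485254 -2.13562398  0.1303297 ] [0.01476017 0.5145959  1.04840253]
side [[463.93315082764775, 0.0, 258.2092915428193], [0.0, 463.93315082764775, 197.80306195901323], [0.0, 0.0, 1.0]] [ 1.93818638 -0.84774884  0.51544933] [-0.34374449  0.25602535  0.76974288]
0.1 [0.16866292 0.52326527 0.20495975] [-3.14060187e+00 -3.20752081e-05  2.82977447e+00] 0.09428838062298525 0.0188
```

View pics/top0.png

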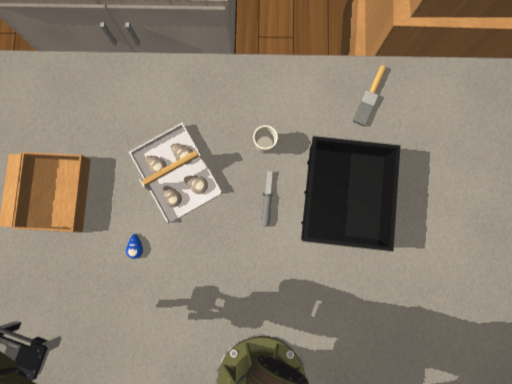

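View pics/side0.png

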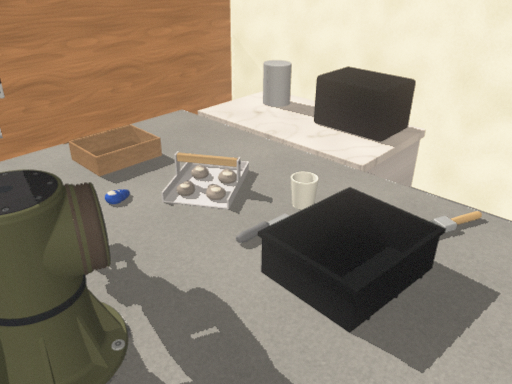

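The tray is near top (175,172), with its bar running from (143,184) to (197,154). The tub is at (351,193), the cup at (265,137) and the knife at (268,198). I still need to find which end is the open lip.

```bash
cat > h.py <<'E'
from station import ctrl
import cv2,numpy as np
def ray(n,uv):
    m=ctrl.camera_model(n);R=cv2.Rodrigues(np.array(m["rvec"]))[0];K=np.array(m["intrinsics"])
    d=R.T@np.linalg.inv(K)@np.array([uv[0],uv[1],1.]);return -R.T@np.array(m["tvec"]).ravel(),d
def onz(n,uv,z):
    c,d=ray(n,uv);return c+d*(z-c[2])/d[2]
def proj(n,P):
    m=ctrl.camera_model(n)
    return cv2.projectPoints(np.array(P,float).reshape(-1,3),np.array(m["rvec"]),np.array(m["tvec"]),np.array(m["intrinsics"]),None)[0].reshape(-1,2)
def big(m):
    c=cv2.findContours(m.astype(np.uint8),cv2.RETR_EXTERNAL,cv2.CHAIN_APPROX_NONE)[0];return max(c,key=cv2.contourArea)
E
python3 - <<'E'
from h import *
t=cv2.imread("pics/top0.png");s=cv2.imread("pics/side0.png")
a=cv2.resize(t[110:235,115:235],(384,400),interpolation=cv2.INTER_CUBIC)
b=cv2.resize(s[145:215,155:260],(405,270),interpolation=cv2.INTER_CUBIC)
o=np.zeros((400,795,3),np.uint8);o[:,:384]=a;o[:270,390:]=b;cv2.imwrite("pics/crop.png",o)
hsv=cv2.cvtColor(t,cv2.COLOR_BGR2HSV);g=t.max(2)
def roi(m,x0,y0,x1,y1):
    r=np.zeros_like(m);r[y0:y1,x0:x1]=m[y0:y1,x0:x1];return r
bar=big(roi((hsv[...,1]>110)&(hsv[...,0]<25)&(g>80),115,110,235,235))
r=cv2.minAreaRect(bar);print("bar px",r);bp=cv2.boxPoints(r)
print("bar",onz("top",r[0],.087)); 
l=np.array([onz("top",p,.089)[:2] for p in bp]);print(l.round(4).tolist())
tub=big(roi(g<50,290,125,410,260));r=cv2.minAreaRect(tub);q=cv2.boxPoints(r)
print("tub",r,onz("top",r[0],.1));print(np.array([onz("top",p,.1)[:2] for p in q]).round(3).tolist())
for nm,p in(("cup",(265,137)),("k1",(269,172)),("k2",(266,225))):print(nm,onz("top",p,.08 if nm=="cup" else .02))
print([onz("top",p,.01).round(3).tolist() for p in((130,152),(183,125),(220,198),(168,219))])
E
```

```text
bar px ((169.7476348876953, 167.54782104492188), (6.559136390686035, 60.79892349243164), 60.832393646240234)
bar [0.58849386 0.26325058 0.087     ]
[[0.5531, 0.3389], [0.6395, 0.1956], [0.6233, 0.1861], [0.5373, 0.3292]]
tub ((351.337646484375, 192.98402404785156), (92.5207290649414, 104.90359497070312), 5.617580413818359) [ 0.52438054 -0.23614003  0.1       ]
[[0.393, -0.098], [0.681, -0.125], [0.66, -0.379], [0.374, -0.343]]
cup [6.82449013e-01 9.25283379e-05 8.00000000e-02]
k1 [ 0.5940712  -0.01442558  0.02      ]
k2 [ 0.43764891 -0.00789178  0.02      ]
[[0.65, 0.403, 0.01], [0.736, 0.248, 0.01], [0.515, 0.129, 0.01], [0.451, 0.28, 0.01]]
```

View pics/crop.png

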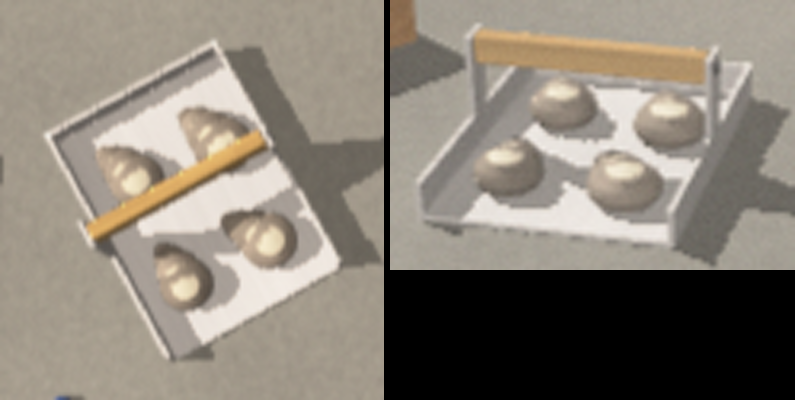

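The lip is at the end near the robot, in world direction about (-0.856,-0.516), so the tray's yaw is about 31° and the bar centre is at (0.588,0.263). I'll turn the tool and move above the bar.

Emit:
{"name": "jog_arm", "arguments": {"motion": [[0, 0, 0, 0, 0, 0.143, 1], [0, 0, 0, 0, 0, 0.143, 1], [0, 0, 0, 0, 0, 0.143, 1], [0, 0, 0, 0, 0, 0.143, 1], [0, 0, 0, 0, 0, 0.143, 1]], "squeeze": 55}}

```text
time_s: 0.6
ee_pos: [0.1687, 0.5233, 0.2051]
eef_rot: [-3.141, 0.0, 2.109]
force: [0.0, 0.5, -0.9]
grip_width: 0.094
grip_force: 0.0
```

Emit:
{"name": "jog_arm", "arguments": {"motion": [[-0.044, 0.0224, 0, 0, 0, 0, 1], [-0.044, 0.0224, 0, 0, 0, 0, 1], [-0.044, 0.0224, 0, 0, 0, 0, 1], [-0.044, 0.0224, 0, 0, 0, 0, 1], [-0.044, 0.0224, 0, 0, 0, 0, 1]]}}

```text
time_s: 1.1
ee_pos: [0.3798, 0.3918, 0.2053]
eef_rot: [-3.141, 0.0, 2.115]
force: [1.1, 1.2, -0.6]
grip_width: 0.0943
grip_force: 0.0
```

Emit:
{"name": "jog_arm", "arguments": {"motion": [[-0.044, 0.0224, 0, 0, 0, 0, 1], [-0.044, 0.0224, 0, 0, 0, 0, 1], [-0.044, 0.0224, 0, 0, 0, 0, 1], [-0.044, 0.0224, 0, 0, 0, 0, 1], [-0.044, 0.0224, 0, 0, 0, 0, 1]]}}

```text
time_s: 1.6
ee_pos: [0.5895, 0.2615, 0.2051]
eef_rot: [-3.141, -0.0, 2.115]
force: [0.8, 1.5, 0.4]
grip_width: 0.0936
grip_force: 0.0
```

Emit:
{"name": "jog_arm", "arguments": {"motion": [[0, 0, 0, 0, 0, 0, 1]]}}

```text
time_s: 1.7
ee_pos: [0.5914, 0.2591, 0.2039]
eef_rot: [-3.14, 0.0, 2.11]
force: [-0.5, -0.2, -1.1]
grip_width: 0.094
grip_force: 0.0
```

Emit:
{"name": "jog_arm", "arguments": {"motion": [[0.005, 0, 0.03, 0, 0, 0, 1], [0, 0, 0.035, 0, 0, 0, 1], [0, 0, 0.035, 0, 0, 0, 1], [0, 0, 0.025, 0, 0, 0, 1], [0, 0, 0.017, 0, 0, 0, 1]]}}

```text
time_s: 2.2
ee_pos: [0.5841, 0.2673, 0.061]
eef_rot: [-3.139, -0.001, 2.115]
force: [0.2, 0.2, -0.7]
grip_width: 0.0939
grip_force: 0.0
```

Emit:
{"name": "jog_arm", "arguments": {"motion": [[0, 0, 0, 0, 0, 0, 0], [0, 0, 0, 0, 0, 0, -0.5], [0, 0, 0, 0, 0, 0, -1], [0, 0, 0, 0, 0, 0, -1], [0, 0, 0, 0, 0, 0, -1]]}}

```text
time_s: 2.7
ee_pos: [0.5858, 0.2673, 0.0643]
eef_rot: [3.14, 0.0, 2.115]
force: [-0.1, -0.0, -0.1]
grip_width: 0.0569
grip_force: 0.0
```

Emit:
{"name": "jog_arm", "arguments": {"motion": [[0, 0, 0, 0, 0, 0, -1], [0, 0, 0, 0, 0, 0, -1], [0, 0, 0, 0, 0, 0, -1]]}}

```text
time_s: 3.0
ee_pos: [0.5855, 0.2672, 0.0635]
eef_rot: [3.142, -0.0, 2.115]
force: [0.3, -0.2, -0.4]
grip_width: 0.0334
grip_force: 0.0
```

Run:
```python
from h import *
s=ctrl.camera("side")[:,:,::-1];t=ctrl.camera("top")[:,:,::-1]
cv2.imwrite("pics/g.png",np.hstack([cv2.resize(s[60:230,110:310],(400,340)),cv2.resize(t[90:260,90:290],(400,340))]))
o=ctrl.get_obs();print(o["ee_pos"],o["force"],o["moment"],o["grip_width"],o["grip_force"],o["qpos"])
```

```text
[0.58552867 0.26716506 0.06342886] [-0.38191324  0.29301407  0.63637319] [-0.0393884   0.09274634 -0.04329026] 0.025357732275026697 0.0 [ 3.71172701e-01  6.43392553e-01  1.36459676e+00 -1.79946714e-05
  1.13366702e+00 -1.72779482e-01]
```

View pics/g.png

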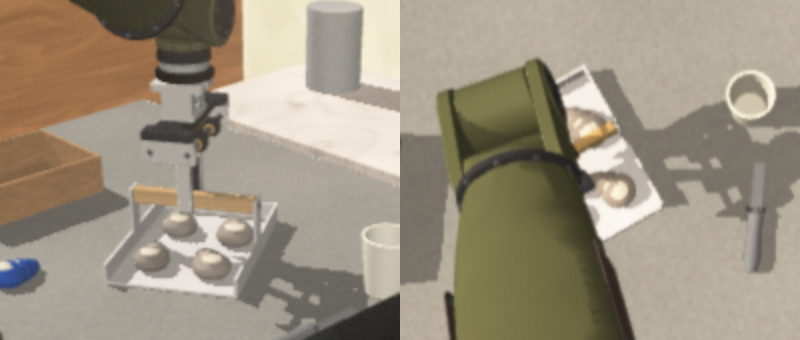

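The fingers straddle the middle of the bar: it spans crop x 133–258 and the finger is at about 192. All four oysters are on the tray. I'll close and lift.

Emit:
{"name": "jog_arm", "arguments": {"motion": [[0, 0, 0, 0, 0, 0, -1], [0, 0, 0, 0, 0, 0, -1], [0, 0, 0, 0, 0, 0, -1], [0, 0, 0, 0, 0, 0, -1], [0, 0, 0, 0, 0, 0, -1]], "squeeze": 58}}

```text
time_s: 3.6
ee_pos: [0.5855, 0.2672, 0.0634]
eef_rot: [3.142, 0.0, 2.115]
force: [1.0, 0.5, -1.0]
grip_width: 0.0157
grip_force: 58.0
```

Emit:
{"name": "jog_arm", "arguments": {"motion": [[0, 0, -0.004, 0, 0, 0, -1], [0, 0, -0.008, 0, 0, 0, -1], [0, 0, -0.012, 0, 0, 0, -1], [0, 0, -0.016, 0, 0, 0, -1], [0, 0, -0.016, 0, 0, 0, -1]]}}

```text
time_s: 4.1
ee_pos: [0.5856, 0.2672, 0.1213]
eef_rot: [3.141, 0.0, 2.115]
force: [-0.3, 0.8, -4.7]
grip_width: 0.0155
grip_force: 58.0
```

Emit:
{"name": "jog_arm", "arguments": {"motion": [[0, 0, -0.016, 0, 0, 0, -1], [0, 0, -0.016, 0, 0, 0, -1], [0, 0, -0.012, 0, 0, 0, -1], [0, 0, -0.008, 0, 0, 0, -1], [0, 0, -0.004, 0, 0, 0, -1]]}}

```text
time_s: 4.6
ee_pos: [0.5857, 0.2672, 0.1765]
eef_rot: [3.141, 0.0, 2.115]
force: [0.5, 0.3, -4.2]
grip_width: 0.0157
grip_force: 58.0
```

Run:
```python
from h import *
s=ctrl.camera("side")[:,:,::-1];t=ctrl.camera("top")[:,:,::-1]
cv2.imwrite("pics/l.png",np.hstack([cv2.resize(s[30:230,110:310],(400,400)),cv2.resize(t[60:260,90:290],(400,400))]))
o=ctrl.get_obs();print(o["ee_pos"],o["eef_rot"],o["force"],o["moment"],o["grip_width"],o["grip_force"],o["time_s"])
```

```text
[0.58557418 0.26720892 0.17573115] [3.14129889e+00 6.05360915e-05 2.11481535e+00] [-0.17695675  0.42144639 -4.87461342] [-0.00310398  0.04057669 -0.00797147] 0.015427270464861418 57.99776494503021 4.7
```

View pics/l.png

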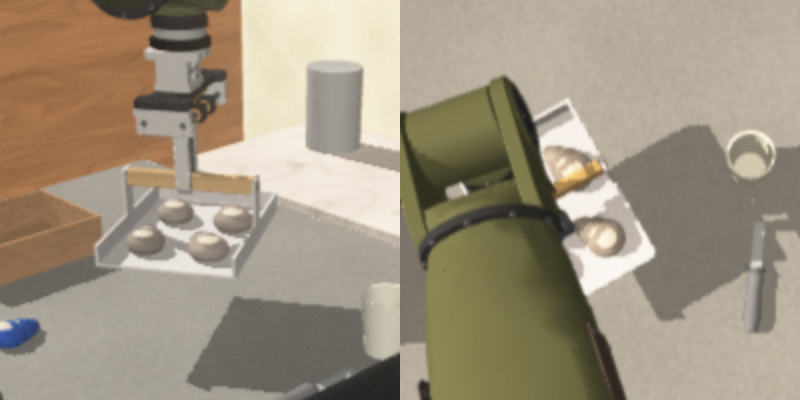

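It's lifted level, holding 5 N, with all four oysters in place. I'll raise and turn it, then carry it to the tub.

Emit:
{"name": "jog_arm", "arguments": {"motion": [[0, 0, -0.004, 0, 0, 0.03, -1], [0, 0, -0.008, 0, 0, 0.06, -1], [0, 0, -0.01, 0, 0, 0.08, -1], [0, 0, -0.01, 0, 0, 0.09, -1], [0, 0, -0.01, 0, 0, 0.09, -1]]}}

```text
time_s: 5.2
ee_pos: [0.5854, 0.2671, 0.2173]
eef_rot: [-3.141, 0.0, 1.76]
force: [0.4, -0.0, -5.0]
grip_width: 0.0158
grip_force: 58.0
```

Emit:
{"name": "jog_arm", "arguments": {"motion": [[0, 0, -0.01, 0, 0, 0.09, -1], [0, 0, -0.008, 0, 0, 0.08, -1], [0, 0, -0.004, 0, 0, 0.07, -1], [0, 0, -0.001, 0, 0, 0.05, -1], [0, 0, 0, 0, 0, 0, -1]]}}

```text
time_s: 5.7
ee_pos: [0.5855, 0.2672, 0.2402]
eef_rot: [-3.141, 0.0, 1.473]
force: [-0.4, -0.0, -4.9]
grip_width: 0.0161
grip_force: 58.0
```

Emit:
{"name": "jog_arm", "arguments": {"motion": [[-0.01, 0.003, 0, 0, 0, 0, -1], [-0.02, 0.006, 0, 0, 0, 0, -1], [-0.029, 0.008, 0, 0, 0, 0, -1], [-0.039, 0.011, 0, 0, 0, 0, -1], [-0.039, 0.011, 0, 0, 0, 0, -1]]}}

```text
time_s: 6.2
ee_pos: [0.6111, 0.1252, 0.2401]
eef_rot: [-3.141, 0.0, 1.476]
force: [1.5, 0.0, -4.8]
grip_width: 0.0154
grip_force: 58.0
```

Emit:
{"name": "jog_arm", "arguments": {"motion": [[-0.039, 0.011, 0, 0, 0, 0, -1], [-0.039, 0.011, 0, 0, 0, 0, -1], [-0.039, 0.011, 0, 0, 0, 0, -1], [-0.039, 0.011, 0, 0, 0, 0, -1], [-0.039, 0.011, 0, 0, 0, 0, -1]]}}

```text
time_s: 6.7
ee_pos: [0.647, -0.0747, 0.2402]
eef_rot: [-3.141, 0.0, 1.475]
force: [1.6, 0.8, -5.8]
grip_width: 0.0158
grip_force: 58.0
```

Emit:
{"name": "jog_arm", "arguments": {"motion": [[-0.039, 0.011, 0, 0, 0, 0, -1], [-0.039, 0.011, 0, 0, 0, 0, -1], [-0.039, 0.012, 0, 0, 0, 0, -1], [-0.029, 0.009, 0, 0, 0, 0, -1], [-0.02, 0.006, 0, 0, 0, 0, -1]]}}

```text
time_s: 7.2
ee_pos: [0.6795, -0.2454, 0.2395]
eef_rot: [-3.14, 0.0, 1.474]
force: [1.0, -0.4, -4.7]
grip_width: 0.0156
grip_force: 58.0
```

Emit:
{"name": "jog_arm", "arguments": {"motion": [[-0.01, 0.003, 0, 0, 0, 0, -1], [0, 0, 0, 0, 0, 0, -1]]}}

```text
time_s: 7.4
ee_pos: [0.6818, -0.2538, 0.2396]
eef_rot: [-3.141, -0.0, 1.474]
force: [1.0, 0.3, -4.1]
grip_width: 0.0155
grip_force: 58.0
```

Run:
```python
from h import *
s=ctrl.camera("side")[:,:,::-1];t=ctrl.camera("top")[:,:,::-1]
cv2.imwrite("pics/c.png",np.hstack([cv2.resize(s[20:330,200:510],(400,400)),cv2.resize(t[60:270,240:450],(400,400))]))
o=ctrl.get_obs();print(o["ee_pos"],o["eef_rot"],o["force"],o["moment"],o["grip_width"],o["qpos"],o["time_s"])
```

```text
[ 0.6820671  -0.25170789  0.24027622] [-3.14118576e+00 -3.20917832e-04  1.47554300e+00] [ 0.37535458  0.27361237 -6.40906173] [-0.00570015  0.0965617  -0.00168882] 0.01576629015847666 [-4.03963462e-01  7.14415990e-01  8.33746471e-01  1.82168677e-04
  1.59391536e+00 -3.08706033e-01] 7.5
```

View pics/c.png

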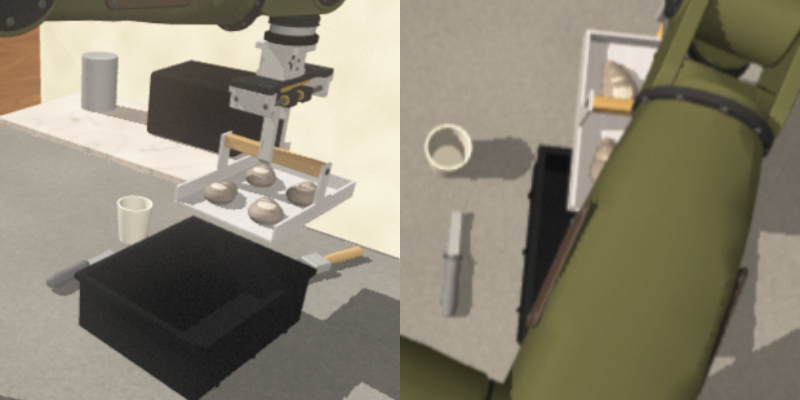

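The tray is level over the tub's far half with its lip inside the tub, and the knife and cup are untouched. I'll tip it slowly.

Emit:
{"name": "jog_arm", "arguments": {"motion": [[0, 0, 0, -0.03, 0, 0, -1], [0, 0, 0, -0.05, 0, 0, -1], [0, 0, 0, -0.06, 0, 0, -1], [0, 0, 0, -0.05, 0, 0, -1], [0, 0, 0, -0.03, 0, 0, -1]]}}

```text
time_s: 8.0
ee_pos: [0.6819, -0.2508, 0.2411]
eef_rot: [2.92, -0.0, 1.476]
force: [0.7, -0.8, -5.6]
grip_width: 0.0156
grip_force: 58.0
```

Emit:
{"name": "jog_arm", "arguments": {"motion": [[0, 0, 0, -0.02, 0, 0, -1], [0, 0, 0, -0.02, 0, 0, -1], [0, 0, 0, -0.02, 0, 0, -1], [0, 0, 0, -0.02, 0, 0, -1], [0, 0, 0, -0.02, 0, 0, -1]]}}

```text
time_s: 8.5
ee_pos: [0.6822, -0.2524, 0.2403]
eef_rot: [2.82, -0.0, 1.475]
force: [0.5, 0.1, -4.1]
grip_width: 0.0156
grip_force: 58.0
```

Emit:
{"name": "jog_arm", "arguments": {"motion": [[0, 0, 0, -0.02, 0, 0, -1], [0, -0.001, 0, -0.02, 0, 0, -1], [0, -0.001, 0, -0.02, 0, 0, -1], [0, -0.002, -0.001, -0.02, 0, 0, -1], [0, -0.002, -0.001, -0.02, 0, 0, -1]]}}

```text
time_s: 9.0
ee_pos: [0.6757, -0.2519, 0.2402]
eef_rot: [2.72, 0.0, 1.475]
force: [-0.4, -0.4, -3.3]
grip_width: 0.015
grip_force: 58.0
```

Emit:
{"name": "jog_arm", "arguments": {"motion": [[0, -0.002, -0.001, -0.02, 0, 0, -1], [0, -0.002, -0.001, -0.02, 0, 0, -1], [0, -0.002, -0.001, -0.02, 0, 0, -1], [0, -0.002, -0.001, -0.02, 0, 0, -1], [0, -0.002, -0.001, -0.02, 0, 0, -1]]}}

```text
time_s: 9.5
ee_pos: [0.6645, -0.2508, 0.2403]
eef_rot: [2.62, 0.0, 1.475]
force: [0.5, 0.2, -1.8]
grip_width: 0.0155
grip_force: 58.0
```

Run:
```python
from h import *
s=ctrl.camera("side")[:,:,::-1]
cv2.imwrite("pics/t1.png",cv2.resize(s[20:330,200:510],(500,500)))
o=ctrl.get_obs();print(o["ee_pos"],o["eef_rot"],o["force"],o["moment"],o["grip_width"],o["qpos"],o["time_s"])
```

```text
[ 0.66413351 -0.25075241  0.2399679 ] [ 2.61924834e+00 -8.41026136e-05  1.47463833e+00] [-1.24223368 -0.61610017 -2.17161566] [-0.02062179  0.55168579  0.02181626] 0.015509833059322544 [-0.48503057  0.36962179  1.43209894  0.25100289  0.86618418 -0.50575818] 9.55
```

View pics/t1.png

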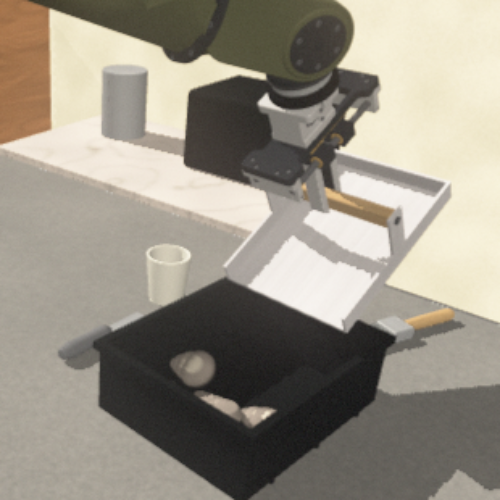

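The tray looks empty at 30° and at least three oysters are in the tub. I'll tip further to clear it and check.

Emit:
{"name": "jog_arm", "arguments": {"motion": [[0, -0.003, -0.003, -0.03, 0, 0, -1], [0, -0.003, -0.003, -0.04, 0, 0, -1], [0, -0.003, -0.003, -0.04, 0, 0, -1], [0, -0.003, -0.003, -0.04, 0, 0, -1], [0, -0.003, -0.003, -0.04, 0, 0, -1]]}}

```text
time_s: 10.05
ee_pos: [0.6438, -0.2489, 0.2444]
eef_rot: [2.43, 0.0, 1.474]
force: [1.1, -0.1, -1.4]
grip_width: 0.0156
grip_force: 58.0
```

Emit:
{"name": "jog_arm", "arguments": {"motion": [[0, -0.002, -0.003, -0.03, 0, 0, -1], [0, -0.002, -0.002, -0.02, 0, 0, -1], [0, 0, 0, 0, 0, 0, -1], [0, 0, 0, 0, 0, 0, -1], [0, 0, 0, 0, 0, 0, -1]]}}

```text
time_s: 10.55
ee_pos: [0.638, -0.2482, 0.2455]
eef_rot: [2.382, 0.0, 1.475]
force: [-0.2, -0.1, -2.7]
grip_width: 0.0157
grip_force: 58.0
```

Run:
```python
from h import *
s=ctrl.camera("side")[:,:,::-1];t=ctrl.camera("top")[:,:,::-1]
cv2.imwrite("pics/t2.png",np.hstack([cv2.resize(s[20:330,200:510],(400,400)),cv2.resize(t[60:270,240:450],(400,400))]))
o=ctrl.get_obs();print(o["ee_pos"],o["eef_rot"],o["force"],o["moment"],o["grip_width"],o["qpos"],o["time_s"])
```

```text
[ 0.63798914 -0.24815697  0.24537815] [2.38168787e+00 8.97664225e-05 1.47496992e+00] [ 0.60971903  0.13321453 -2.56402599] [0.07801242 0.72141383 0.11925771] 0.01573836452343372 [-0.54301629  0.23798739  1.68284503  0.56680198  0.58796942 -0.82167564] 10.65
```

View pics/t2.png

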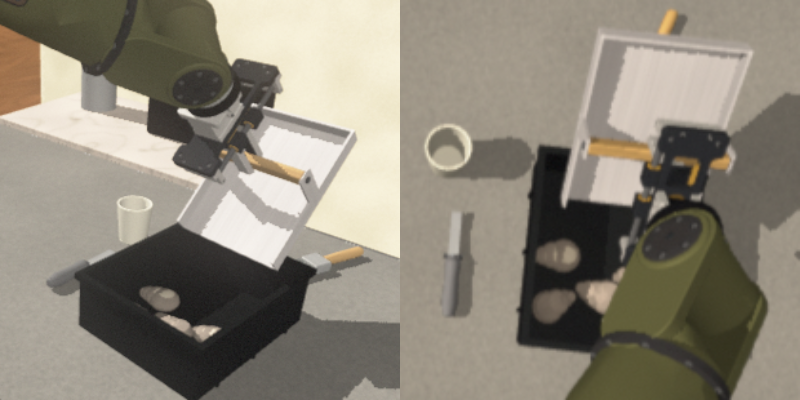

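The tray is empty, with three oysters visible in the tub and the fourth probably hidden by the arm. I'll level the tray and carry it back.

Emit:
{"name": "jog_arm", "arguments": {"motion": [[0, 0, -0.004, 0.05, 0, 0, -1], [0, 0, 0, 0.08, 0, 0, -1], [0, 0, 0, 0.08, 0, 0, -1], [0, 0, 0, 0.08, 0, 0, -1], [0, 0, 0, 0.08, 0, 0, -1]]}}

```text
time_s: 11.15
ee_pos: [0.6351, -0.2481, 0.2486]
eef_rot: [2.755, 0.001, 1.474]
force: [-0.7, 0.1, -1.7]
grip_width: 0.0157
grip_force: 58.0
```

Emit:
{"name": "jog_arm", "arguments": {"motion": [[0, 0, 0, 0.08, 0, 0, -1], [0, 0, 0, 0.08, 0, 0, -1], [0, 0, 0, 0.08, 0, 0, -1], [0, 0, 0, 0.08, 0, 0, -1], [0, 0, 0, 0.07, 0, 0, -1]]}}

```text
time_s: 11.65
ee_pos: [0.6353, -0.2479, 0.2483]
eef_rot: [-3.139, 0.001, 1.474]
force: [-0.6, 0.5, -1.8]
grip_width: 0.0153
grip_force: 58.0
```

Emit:
{"name": "jog_arm", "arguments": {"motion": [[0.023, -0.0046, 0, 0, 0, 0, -1], [0.046, -0.0092, 0, 0, 0, 0, -1], [0.046, -0.0092, 0, 0, 0, 0, -1], [0.046, -0.0092, 0, 0, 0, 0, -1], [0.046, -0.0092, 0, 0, 0, 0, -1]]}}

```text
time_s: 12.15
ee_pos: [0.6135, -0.0361, 0.2483]
eef_rot: [3.141, 0.0, 1.474]
force: [0.8, 0.5, -2.3]
grip_width: 0.0156
grip_force: 58.0
```

Emit:
{"name": "jog_arm", "arguments": {"motion": [[0.046, -0.0092, 0, 0, 0, 0, -1], [0.046, -0.0092, 0, 0, 0, 0, -1], [0.046, -0.0092, 0, 0, 0, 0, -1], [0.046, -0.0092, 0, 0, 0, 0, -1], [0.046, -0.0092, 0, 0, 0, 0, -1]]}}

```text
time_s: 12.65
ee_pos: [0.5897, 0.1975, 0.2484]
eef_rot: [3.141, -0.0, 1.475]
force: [0.9, -0.0, -2.0]
grip_width: 0.0154
grip_force: 58.0
```

Emit:
{"name": "jog_arm", "arguments": {"motion": [[0.046, -0.0092, 0, 0, 0, 0, -1], [0.023, -0.0046, 0, 0, 0, 0, -1], [0, 0, 0, 0, 0, -0.08, -1], [0, 0, 0, 0, 0, -0.08, -1], [0, 0, 0, 0, 0, -0.08, -1]]}}

```text
time_s: 13.15
ee_pos: [0.5829, 0.2659, 0.2481]
eef_rot: [3.141, 0.0, 1.718]
force: [-0.5, 0.5, -2.9]
grip_width: 0.0157
grip_force: 58.0
```

Emit:
{"name": "jog_arm", "arguments": {"motion": [[0, 0, 0, 0, 0, -0.08, -1], [0, 0, 0, 0, 0, -0.08, -1], [0, 0, 0, 0, 0, -0.08, -1], [0, 0, 0, 0, 0, -0.08, -1], [0, 0, 0, 0, 0, -0.08, -1]]}}

```text
time_s: 13.65
ee_pos: [0.583, 0.2656, 0.2481]
eef_rot: [3.141, 0.0, 2.118]
force: [0.0, -0.6, -2.8]
grip_width: 0.0156
grip_force: 58.0
```

Run:
```python
from h import *
s=ctrl.camera("side")[:,:,::-1];t=ctrl.camera("top")[:,:,::-1]
cv2.imwrite("pics/b.png",np.hstack([cv2.resize(s,(400,300)),cv2.resize(t,(400,300))]))
g=t.max(2);m=g<50;r0=np.zeros_like(m);r0[125:260,290:410]=m[125:260,290:410]
r=cv2.minAreaRect(big(r0));print(r)
b=np.zeros(m.shape,np.uint8);b[150:240,315:388]=(g[150:240,315:388]>70)
n,_,st,c=cv2.connectedComponentsWithStats(b);print(st[1:],c[1:])
o=ctrl.get_obs();print(o["ee_pos"],o["eef_rot"],o["force"],o["moment"],o["grip_width"],o["time_s"])
```

```text
((351.3368225097656, 192.99215698242188), (92.5207290649414, 104.88728332519531), 5.617580413818359)
[[315 186  20  17 277]
 [315 195  64  34 983]] [[324.17689531 193.77978339]
 [348.3387589  211.7283825 ]]
[0.5829671  0.26562525 0.24817516] [3.14132803e+00 1.66073875e-04 2.11597175e+00] [-0.28163735 -0.15936081 -2.75636218] [ 0.00672894  0.0283907  -0.07498032] 0.015822244477265383 13.75
```

View pics/b.png

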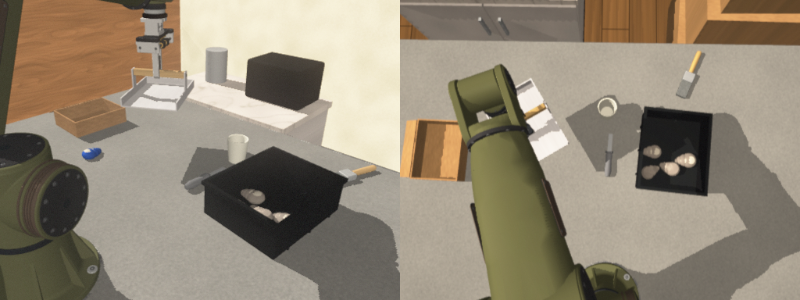

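All four oysters are in the tub, which sits at the same pixels as before, and the knife and cup haven't moved. I'll set the tray down.

Emit:
{"name": "jog_arm", "arguments": {"motion": [[0, 0, 0.02, 0, 0, 0, -1], [0, 0, 0.04, 0, 0, 0, -1], [0, 0, 0.045, 0, 0, 0, -1], [0, 0, 0.04, 0, 0, 0, -1], [0, 0, 0.02, 0, 0, 0, -1]]}}

```text
time_s: 14.25
ee_pos: [0.5815, 0.265, 0.0793]
eef_rot: [-3.137, -0.001, 2.112]
force: [-0.0, 0.4, -2.3]
grip_width: 0.0152
grip_force: 58.0
```

Emit:
{"name": "jog_arm", "arguments": {"motion": [[0, 0, 0.007, 0, 0, 0, -1], [0, 0, 0.005, 0, 0, 0, -1], [0, 0, 0.003, 0, 0, 0, -1], [0, 0, 0.002, 0, 0, 0, -1], [0, 0, 0.001, 0, 0, 0, -1]]}}

```text
time_s: 14.75
ee_pos: [0.5831, 0.2656, 0.0659]
eef_rot: [3.14, 0.0, 2.115]
force: [-0.2, 0.2, -2.2]
grip_width: 0.0152
grip_force: 58.0
```

Emit:
{"name": "jog_arm", "arguments": {"motion": [[0, 0, 0.001, 0, 0, 0, -1], [0, 0, 0, 0, 0, 0, -1]]}}

```text
time_s: 14.95
ee_pos: [0.5829, 0.2655, 0.0644]
eef_rot: [3.141, 0.0, 2.115]
force: [-0.1, 0.2, -3.1]
grip_width: 0.0159
grip_force: 58.0
```

Emit:
{"name": "jog_arm", "arguments": {"motion": [[0, 0, 0.0005, 0, 0, 0, -1], [0, 0, 0.0005, 0, 0, 0, -1], [0, 0, 0.0005, 0, 0, 0, -1], [0, 0, 0, 0, 0, 0, -1]]}}

```text
time_s: 15.35
ee_pos: [0.583, 0.2655, 0.0634]
eef_rot: [3.141, 0.0, 2.115]
force: [-3.0, -1.1, 5.4]
grip_width: 0.0155
grip_force: 58.0
```

Contact. I'll release and retreat upward.

Emit:
{"name": "jog_arm", "arguments": {"motion": [[0, 0, 0, 0, 0, 0, -0.5], [0, 0, 0, 0, 0, 0, 0], [0, 0, 0, 0, 0, 0, 0.3], [0, 0, 0, 0, 0, 0, 0.3], [0, 0, 0, 0, 0, 0, 0.3]]}}

```text
time_s: 15.85
ee_pos: [0.5828, 0.2655, 0.0626]
eef_rot: [-3.142, -0.0, 2.115]
force: [-0.4, 0.4, -0.4]
grip_width: 0.0522
grip_force: 0.0
```

Emit:
{"name": "jog_arm", "arguments": {"motion": [[0, 0, -0.01, 0, 0, 0, 0.3], [0, 0, -0.03, 0, 0, 0, 0.3], [0, 0, -0.04, 0, 0, 0, 0.3], [0, 0, -0.04, 0, 0, 0, 0.3], [0, 0, -0.03, 0, 0, 0, 0.3]]}}

```text
time_s: 16.35
ee_pos: [0.583, 0.2656, 0.2164]
eef_rot: [3.139, 0.001, 2.115]
force: [-0.2, -0.2, 0.6]
grip_width: 0.0611
grip_force: 0.0
```

Emit:
{"name": "jog_arm", "arguments": {"motion": [[0, -0.045, 0, 0, 0, 0, 0.3], [0, -0.045, 0, 0, 0, 0, 0.3], [0, -0.045, 0, 0, 0, 0, 0.3], [0, -0.03, 0, 0, 0, 0, 0.3], [0, 0, 0, 0, 0, 0, 0.3]]}}

```text
time_s: 16.85
ee_pos: [0.4397, 0.1789, 0.2141]
eef_rot: [3.14, 0.0, 2.114]
force: [-0.3, 0.3, -0.0]
grip_width: 0.0611
grip_force: 0.0
```

Run:
```python
from h import *
s=ctrl.camera("side")[:,:,::-1];t=ctrl.camera("top")[:,:,::-1]
cv2.imwrite("pics/e.png",np.hstack([cv2.resize(s,(400,300)),cv2.resize(t,(400,300))]))
o=ctrl.get_obs();print(o["ee_pos"],o["force"],o["grip_width"],o["time_s"])
```

```text
[0.44194089 0.18011967 0.21388844] [0.02304062 0.03296858 0.2430017 ] 0.06128229159027935 16.95
```

View pics/e.png

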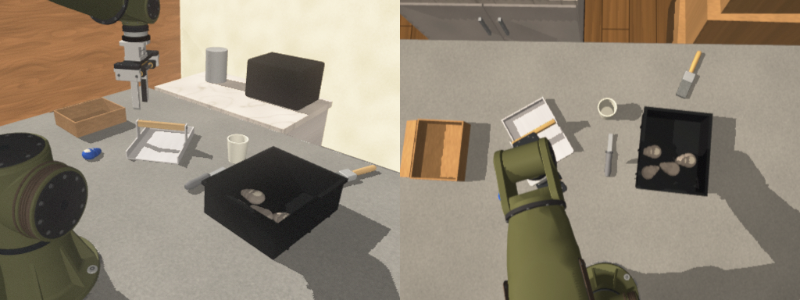

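The empty tray is flat on the table, all four oysters are in the tub, and the arm is clear.

```bash
python3 -c "
from station import ctrl
print(ctrl.hand_in())"
```

```text
the job is handed in; nothing more can be done
None
```

All four oysters are in the tub, the empty tray is back flat on the table and released, the tub, knife and cup were not disturbed, and the job was handed in at about 17 s.

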